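# Make up two souvenir gift sets at the shop counter

## Robot

A 6-joint arm with a two-finger parallel gripper is mounted at the origin on the work surface. World frame = base frame: x ahead of the robot, y to its left, z up, the work surface at z = 0. Lengths are in m, angles in rad, forces in N, time in s.
With the tool pointing down it reaches from about 0.225 to 0.875 m from the base axis. Payload 3.4 kg.
Tool frame: the origin (TCP) lies at the very end of the fingers, on their centre line; the grasp point (between the pads) lies 19 mm behind it; z points along the fingers, y is the direction in which the jaws open and shut (so a half turn about z gives the same grasp; the last joint's range is limited). The gripper opens to 85 mm and grips with 20 to 120 N. Pads are 22 mm wide; open, the fingers measure 114 mm over their backs; the gripper's body (76 mm by 85 mm) begins 54 mm behind the grasp point. The pads swing forward as they close: fully open they stand 13 mm farther back than shut.
Start: joints at [-1.371, 0.276, 1.505, -0, 1.361, -0.121], TCP at [0.181, -0.546, 0.231] pointing down, gripper open.
Joint ranges: [-2.89, 2.89], [-0.75, 2.08], [0.22, 2.7], [-1.18, 4.32], [0.11, 2.71], [-2.7, 2.7]. Speed limits (rad/s): [2.57, 2.57, 3.14, 3.14, 3.14, 3.14].

## Interface

Orientations are given as a unit quaternion [w, x, y, z].
In Python, from rig import manip, viewer, job gives the robot as it stands.
- The arm moves only by the shell command python3 -m crank 'ROWS' [OPENING] [FORCE]. ROWS is JSON, a list of rows, each a list of 6 numbers: the shift along the tool's x, y, z in m, then the turn, a rotation vector about the tool's x, y, z in degrees. In form: [[dx, dy, dz, rx, ry, rz], ...]. A call has 1 to 20 rows; each row is the pose to reach, as a shift and turn from the pose measured when the call began, along the tool's axes at that moment; what a row does not reach only later rows make up. A row lasts 1/8 s, in which the tool goes at most 62.5 mm and 10.7 degrees, less where a joint would pass 70% of its speed; a pose out of reach is approached as far as the arm can. A call with a gripper value outside its range is refused whole. OPENING is the opening, from 0 (shut) to 1 (fully open), set as the call begins (- or left out, the last holds). The fingers move at their own pace and stop on an object; FORCE is the grip in N (left out, the last holds). Time passes only in rows, so rows that repeat a pose let the fingers close. It gives the time, the measured TCP pose, the force and the opening at its end, in the units of the state.
- manip.get_state(): the state, without advancing time (a new reading comes with each control period).
- viewer.get_image(name): name is "scene" or "top" or "wrist"; returns a dict with "frame" (384x512x3 uint8, blue, green, red), "range_z" (384x512 float32, m along the optical axis (not along the pixel's ray), 0 where there is no reading), "intrinsics" (3x3 intrinsics, pixels), "D" ([k1, k2, p1, p2, k3] as OpenCV has them; the pictures are not rectified), "world_from_camera" (4x4, takes a point from camera to world coordinates); the wrist camera has in their place "mount" (4x4, takes a point from camera to tool coordinates, whose origin is the TCP and whose axes are the flange's). Camera axes: x right, y up, looking along -z (the intrinsics and any distortion apply to the point x, -y, -z); pixel columns grow to the right and rows downward; lengths in m; the calibration is good to about 2 mm. A picture is of the moment at which its call begins: read the wrist's pose just before it.
- job.sign_off(): hands the job in, once; it reports no verdict.
The state is a dict: "clock": time; "qpos": joint angles; "qd": joint speeds; "effort": joint torques, N m; "position": TCP position; "ee_rot": TCP orientation; "contact_force": force on the tool from outside, world axes, zero at the start; "moment": the same for the moment, N m; "width": finger opening in m.
Only numpy, scipy, OpenCV 4.12 (cv2) and the standard library are available. Lean on these libraries where they do the work, as an engineer would, in place of code of your own. Each camera call takes 0.05 s, during which the arm holds its last target. There are 200 camera calls.

## Task

Make up the breakfast set in the long three-pocket tray: the mug in the wide pocket, the tea tin and the large honey jar in the two smaller ones. Make up the keepsake set in the short tray: the snow globe and the brass bell. One thing to a pocket, either way round where pockets are alike, each set down gently, not dropped, and standing upright on the tray floor; leave the small honey jar and the shot glass where they stand.

Things in the scene. Friction and masses are not known exactly. Their poses are not given: they have to be found in the camera images.
- long_tray: Loose plywood tray, 0.4 kg, 292 (x) x 96 (y) x 28 mm high; origin centre of underside. Row of three open pockets along x, all 86 mm wide in y, centred on y = 0: wide pocket 112 mm long, centre x = -85 mm; two smaller ones 80 mm long, centres x = +16 and +101 mm. Pocket floor at z = 6 mm; walls and dividers 5 mm thick, tops at z = 28 mm. Stands left or right of the stock, yaw within 0.25.
- short_tray: Loose plywood tray of the same make, 0.28 kg, 175 (x) x 96 (y) x 28 mm high; origin centre of underside. Two equal open pockets 80 (x) x 86 (y) mm, centres x = -42.5 and +42.5 mm, y = 0. Pocket floor at z = 6 mm; walls and divider 5 mm thick, tops at z = 28 mm. Stands on the other side of the stock, yaw within 0.3.
- mug: White ceramic mug, about 0.24 kg, straight sides 66 mm across, 76 mm high, wall 4 mm. Origin centre of foot, z up. Loop handle on its +y side reaches 61 mm from the axis, 12 to 64 mm up; at the start it points roughly to the robot (yaw 0.8 to 2.34). It fits the wide pocket with the handle along the tray, either way, its axis 14 mm off the pocket centre away from the handle.
- tea_tin: Plain metal tea tin with a lid, closed, about 0.15 kg, an upright box 60 mm (its x) by 42 mm (its y) by 72 mm high. Origin: centre of the underside; z up. At the start its yaw is within 0.7 rad of 0 (42 mm side along world y, roughly).
- honey_jar: The large honey jar: round amber glass jar with a flat brass-coloured cap, about 0.2 kg, 54 mm in diameter, 72 mm high; the cap (52 mm in diameter) takes the top 16 mm. Origin: centre of the underside; z up.
- snow_globe: Snow globe: a clear glass ball 58 mm in diameter on a dark wooden foot, about 0.22 kg; foot 56 mm in diameter at the bottom and 24 mm high, ball centre 50 mm above the underside, top at 79 mm. A little castle is inside. Origin: centre of the underside; z up.
- brass_bell: Brass hand bell standing on its mouth with a dark wooden handle pointing up, about 0.2 kg; mouth 56 mm in diameter, bell 46 mm high, handle a round rod 17 mm in diameter from 50 to 95 mm above the mouth. Origin: centre of the underside; z up.
- small_jar: The small honey jar, same make as the large one but 38 mm in diameter and 46 mm high: not part of either set, leave it standing. Origin: centre of the underside; z up.
- shot_glass: Empty clear shot glass, 44 mm in diameter at the rim, 35 mm at the foot, 58 mm high: not part of either set, leave it standing. Origin: centre of the underside; z up.

How it is judged:
At the end, for the whole second after the job is handed in: Mug seated in the long tray's wide pocket; tin and large jar in its small pockets; globe and bell in the short tray, one a pocket (within 24 mm of pocket centre; mug 28 along, 14 across); on the floor within 3 mm, tilt under 0.08 rad, at rest; trays flat, at rest (x of mug in the frame of long_tray between -0.113 and -0.057 m and y of mug in the frame of long_tray between -0.014 and 0.014 m and z of mug in the frame of long_tray between 0.003 and 0.009 m and angle between each of mug, tea_tin, honey_jar, snow_globe, brass_bell's own z axis and vertical below 0.08 rad and linear speed of each of mug, tea_tin, honey_jar, snow_globe, brass_bell, long_tray, short_tray below 0.02 m/s and ((x of tea_tin in the frame of long_tray between -0.008 and 0.04 m and y of tea_tin in the frame of long_tray between -0.024 and 0.024 m and x of honey_jar in the frame of long_tray between 0.077 and 0.125 m and y of honey_jar in the frame of long_tray between -0.024 and 0.024 m) or (x of tea_tin in the frame of long_tray between 0.077 and 0.125 m and y of tea_tin in the frame of long_tray between -0.024 and 0.024 m and x of honey_jar in the frame of long_tray between -0.008 and 0.04 m and y of honey_jar in the frame of long_tray between -0.024 and 0.024 m)) and z of tea_tin in the frame of long_tray between 0.003 and 0.009 m and z of honey_jar in the frame of long_tray between 0.003 and 0.009 m and ((x of snow_globe in the frame of short_tray between -0.0665 and -0.0185 m and y of snow_globe in the frame of short_tray between -0.024 and 0.024 m and x of brass_bell in the frame of short_tray between 0.0185 and 0.0665 m and y of brass_bell in the frame of short_tray between -0.024 and 0.024 m) or (x of snow_globe in the frame of short_tray between 0.0185 and 0.0665 m and y of snow_globe in the frame of short_tray between -0.024 and 0.024 m and x of brass_bell in the frame of short_tray between -0.0665 and -0.0185 m and y of brass_bell in the frame of short_tray between -0.024 and 0.024 m)) and z of snow_globe in the frame of short_tray between 0.003 and 0.009 m and z of brass_bell in the frame of short_tray between 0.003 and 0.009 m and angle between each of long_tray, short_tray's own z axis and vertical below 0.03 rad and height (world z) of each of long_tray, short_tray below 0.003 m); the robot touches nothing.
It fails at once if the small honey jar is pushed more than 20 mm from its place (distance of small_jar from where it was at the start of the episode above 0.02 m).
It fails at once if the shot glass is pushed more than 20 mm from its place (distance of shot_glass from where it was at the start of the episode above 0.02 m).
It fails at once if one of the five things is dropped (moves free of the fingers at over 0.65 m/s, a fall of about 20 mm) ((linear speed of mug above 0.65 m/s and contact force between mug and the fingers below 0.05 N) or (linear speed of tea_tin above 0.65 m/s and contact force between tea_tin and the fingers below 0.05 N) or (linear speed of honey_jar above 0.65 m/s and contact force between honey_jar and the fingers below 0.05 N) or (linear speed of snow_globe above 0.65 m/s and contact force between snow_globe and the fingers below 0.05 N) or (linear speed of brass_bell above 0.65 m/s and contact force between brass_bell and the fingers below 0.05 N)).
It also fails if it takes over 128 s, if anything falls off the work surface, if the arm or the gripper's body presses on something with over 40 N, if the wrist force passes 120 N, or if a joint passes its speed limit or range.

## Working session

There is one attempt and no reset: what is moved stays moved. The work goes in short steps, Python scripts to look and compute and a shell command to move; the robot and the scene stay as the last step left them, time stands still between calls to the robot, and variables do not carry over. Pictures are saved under pics/ and viewed, about 12 in all and at most 16, crops included, and the job is handed in when it is done.

```bash
ls; mkdir -p pics; python3 - <<'E'
from rig import manip, viewer
import cv2,numpy as np
print(manip.get_state())
for n in ("top","scene"):
    d=viewer.get_image(n); cv2.imwrite(f"pics/{n}0.png",d["frame"]); np.savez(f"{n}0.npz",**d)
    print(n,d["intrinsics"],d["D"],d["world_from_camera"], (d["range_z"]>0).mean())
E
```

```text
pics
{'clock': 0.0, 'qpos': array([-1.37101781e+00,  2.76613107e-01,  1.50615674e+00,  3.69807972e-06,
        1.36069815e+00, -1.20991668e-01]), 'qd': array([-2.15914692e-05, -1.38948795e-04,  3.35284662e-04,  1.46595455e-03,
       -1.47424909e-03,  2.17374929e-03]), 'effort': array([-7.09517026e-04, -4.16766679e+01, -2.45802748e+01, -2.31081349e-04,
        1.11913652e-02,  1.12533607e-05]), 'position': array([ 0.18118919, -0.54513928,  0.23041998]), 'ee_rot': array([-9.37014013e-04,  9.87165486e-01,  1.59697917e-01, -3.51218758e-05]), 'contact_force': array([ 0.40472129, -0.10611928,  0.05681063]), 'moment': array([-0.02335398, -0.04816101, -0.03240275]), 'width': 0.08548905567910599}
top [[365.67658324   0.         258.4185737 ]
 [  0.         365.67658324 190.94539623]
 [  0.           0.           1.        ]] [-0.05685744  0.          0.          0.          0.        ] [[-0.02085066  0.99830483 -0.05433897  0.51211445]
 [-0.99920187 -0.01895553  0.03516126  0.0061864 ]
 [ 0.03407164  0.05502873  0.99790328  0.77069854]
 [ 0.          0.          0.          1.        ]] 0.9960123697916666
scene [[463.61435965   0.         250.78586712]
 [  0.         463.61435965 195.78486456]
 [  0.           0.           1.        ]] [0.02257462 0.         0.         0.         0.        ] [[ 0.72289156 -0.36899332  0.58418466  1.16951397]
 [ 0.69093577  0.3933258  -0.60654973 -0.62200797]
 [-0.0059621   0.84210376  0.53928259  0.58907509]
 [ 0.          0.          0.          1.        ]] 0.9960378011067709
```

View pics/top0.png

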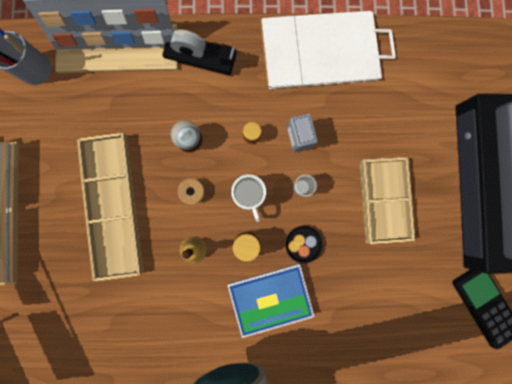

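View pics/scene0.png

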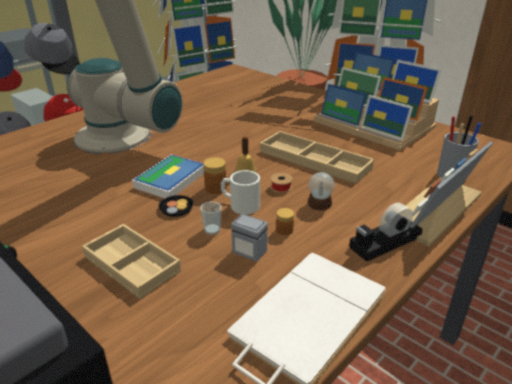

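The top view shows the stock: globe (185,136), small jar (251,131), tin (302,132), a spool (191,190), mug (249,190) with its handle towards the robot, shot glass (305,185), bell (193,249), large jar (246,247) and a dish (304,243). The long tray is on the left, around (108,205), and the short tray on the right, around (387,200). The scene view agrees. Next I'll build point clouds from both views.

```bash
cat > h.py <<'E'
import numpy as np, cv2
def cloud(d, T=None):
    T = d["world_from_camera"] if T is None else T
    h,w=d["range_z"].shape
    u,v=np.meshgrid(np.arange(w),np.arange(h))
    r=cv2.undistortPoints(np.stack([u,v],-1).reshape(-1,1,2).astype(np.float64),d["intrinsics"],d["D"]).reshape(h,w,2)
    z=d["range_z"].astype(float)
    P=np.stack([r[...,0]*z,-r[...,1]*z,-z],-1)
    return P@T[:3,:3].T+T[:3,3]
def proj(d,p,T=None):
    T = d["world_from_camera"] if T is None else T
    q=(np.atleast_2d(p)-T[:3,3])@T[:3,:3]
    q=q*[1,-1,-1]
    return cv2.projectPoints(q,np.zeros(3),np.zeros(3),d["intrinsics"],d["D"])[0].reshape(-1,2)
E
python3 - <<'E'
from h import *
t=np.load("top0.npz"); s=np.load("scene0.npz")
A=cloud(t); B=cloud(s)
for C,n in((A,'top'),(B,'scene')):
    P=C.reshape(-1,3); m=(abs(P[:,2])<.02)&(P[:,0]>.3)&(P[:,0]<.7)&(abs(P[:,1])<.3)
    c=np.linalg.lstsq(np.c_[P[m,:2],np.ones(m.sum())],P[m,2],rcond=None)[0]
    print(n,'table z coef',c.round(4),'med',np.median(P[m,2]).round(4),'sd',P[m,2].std().round(4))
# contours of height masks in top view
W=dict(globe=(185,136),small=(251,131),tin=(302,132),spool=(191,190),mug=(249,190),shot=(305,185),bell=(193,249),jar=(246,247),dish=(304,243))
for n,(u,v) in W.items():
    p=A[v-24:v+30,u-24:u+25].reshape(-1,3); p=p[p[:,2]>.012]
    zt=np.percentile(p[:,2],98); q=p[p[:,2]>zt-.008]
    (cx,cy),r=cv2.minEnclosingCircle(q[:,:2].astype(np.float32))
    c=q[:,:2].mean(0)
    b=B.reshape(-1,3); b=b[(np.hypot(*(b[:,:2]-c).T)<.05)&(b[:,2]>.012)]
    zb=np.percentile(b[:,2],99) if len(b) else 0
    qb=b[b[:,2]>zb-.008]
    print(n,'ztop',zt.round(4),'mean',c.round(4),'circ',round(cx,4),round(cy,4),'r',round(r,4),'| scene z',np.round(zb,4),'mean',qb[:,:2].mean(0).round(4),len(qb))
# trays
for n,(u0,u1,v0,v1) in dict(long=(70,150,125,290),short=(350,425,148,252)).items():
    p=A[v0:v1,u0:u1].reshape(-1,3)
    q=p[(p[:,2]>.0215)&(p[:,2]<.04)]
    (c,sz,a)=cv2.minAreaRect(q[:,:2].astype(np.float32))
    print(n,'rect',np.round(c,4),np.round(sz,4),a,'z',np.median(q[:,2]).round(4),len(q))
    b=B.reshape(-1,3); b=b[(np.hypot(*(b[:,:2]-c).T)<.18)&(b[:,2]>.0215)&(b[:,2]<.04)]
    R=np.deg2rad(a); 
    e=(b[:,:2]-c)@np.array([[np.cos(R),-np.sin(R)],[np.sin(R),np.cos(R)]])
    b=b[(abs(e[:,0])<sz[0]/2+.01)&(abs(e[:,1])<sz[1]/2+.01)]
    (c,sz,a)=cv2.minAreaRect(b[:,:2].astype(np.float32)); print('   scene',np.round(c,4),np.round(sz,4),a)
E
```

```text
top table z coef [-0.0002  0.0001  0.0005] med -0.0005 sd 0.0033
scene table z coef [-0.0001  0.0022  0.0023] med 0.0001 sd 0.005
globe ztop 0.0788 mean [0.6603 0.1207] circ 0.5974 0.0711 r 0.1073 | scene z 0.0781 mean [0.6712 0.1194] 135
small ztop 0.7707 mean [0.5121 0.0062] circ 0.5121 0.0062 r 0.0001 | scene z 0.0764 mean [0.5208 0.0082] 128
tin ztop 0.0756 mean [ 0.6638 -0.1065] circ 0.6055 -0.0581 r 0.1135 | scene z 0.0743 mean [ 0.6737 -0.1133] 456
spool ztop 0.0289 mean [0.5554 0.1172] circ 0.539 0.0747 r 0.0737 | scene z 0.0282 mean [0.5577 0.1176] 206
mug ztop 0.1609 mean [0.5121 0.0062] circ 0.5121 0.0062 r 0.0001 | scene z 0.0764 mean [0.5208 0.0082] 128
shot ztop 0.7707 mean [0.5121 0.0062] circ 0.5121 0.0062 r 0.0001 | scene z 0.0764 mean [0.5208 0.0082] 128
bell ztop 0.7707 mean [0.5121 0.0062] circ 0.5121 0.0062 r 0.0001 | scene z 0.0764 mean [0.5208 0.0082] 128
jar ztop 0.074 mean [0.4449 0.0073] circ 0.4654 0.0066 r 0.0468 | scene z 0.0732 mean [0.4471 0.0041] 227
dish ztop 0.7707 mean [0.5121 0.0062] circ 0.5121 0.0062 r 0.0001 | scene z 0.0764 mean [0.5208 0.0082] 128
long rect [0.5286 0.2871] [0.2935 0.0986] 6.579548358917236 z 0.0263 1387
   scene [0.5273 0.2865] [0.297  0.1029] 6.5772905349731445
short rect [ 0.5286 -0.2894] [0.1744 0.0971] 2.62066912651062 z 0.027 835
   scene [ 0.5307 -0.2903] [0.1778 0.0974] 2.165255546569824
```

```bash
python3 - <<'E'
from h import *
t=np.load("top0.npz"); s=np.load("scene0.npz")
def val(d):
    C=cloud(d).reshape(-1,3); return C[(d["range_z"].ravel()>.1)&(C[:,2]<.12)&(C[:,2]>.01)&(abs(C[:,1])<.4)]
A=val(t);B=val(s)
W=dict(globe=(.66,.12),small=(.655,-.005),tin=(.655,-.105),spool=(.555,.117),mug=(.545,.003),shot=(.555,-.112),bell=(.435,.107),jar=(.445,.006),dish=(.44,-.105))
for n,c in W.items():
    c=np.array(c)
    for nm,C in(('top',A),('scn',B)):
        p=C[np.hypot(*(C[:,:2]-c).T)<.05]
        if len(p)<5: print(n,nm,'few');continue
        zt=np.percentile(p[:,2],98); q=p[p[:,2]>zt-.007]
        (x,y),r=cv2.minEnclosingCircle(q[:,:2].astype(np.float32))
        (xa,ya),sz,a=cv2.minAreaRect(q[:,:2].astype(np.float32))
        print(n,nm,'zt',zt.round(4),'circ',np.round([x,y,r],4),'mean',q[:,:2].mean(0).round(4),'rect',np.round([xa,ya],4),np.round(sz,3),round(a,1),len(q))
# mug handle: points outside the cup radius
for C in(A,B):
    p=C[np.hypot(*(C[:,:2]-[.545,.003]).T)<.09]
    p=p[(p[:,2]>.02)&(p[:,2]<.08)]
    r=np.hypot(*(p[:,:2]-[.545,.003]).T); print('mug far pts',p[(r>.04)&(r<.065)&(p[:,2]>.02)&(p[:,0]<.525)][:, :3].mean(0).round(4), ((r>.04)&(r<.065)).sum())
# colour crops
img=np.hstack([cv2.resize(t["frame"][105:270,160:335],None,fx=3,fy=3,interpolation=cv2.INTER_CUBIC)])
cv2.imwrite("pics/crop1.png",img)
E
```

```text
globe top zt 0.0782 circ [0.6662 0.1242 0.0204] mean [0.6652 0.1241] rect [0.6652 0.1238] [0.039 0.035] 79.8 279
globe scn zt 0.0775 circ [0.669  0.1225 0.0207] mean [0.6711 0.1196] rect [0.6698 0.1238] [0.035 0.037] 84.0 130
small top zt 0.047 circ [ 0.6728 -0.0082  0.0182] mean [ 0.6724 -0.0085] rect [ 0.6727 -0.009 ] [0.034 0.035] 44.1 252
small scn zt 0.047 circ [ 0.6749 -0.0101  0.0192] mean [ 0.6767 -0.0111] rect [ 0.6754 -0.0091] [0.036 0.035] 11.7 174
tin top zt 0.0746 circ [ 0.6676 -0.1092  0.0341] mean [ 0.6672 -0.1091] rect [ 0.6678 -0.1096] [0.06  0.042] 14.3 625
tin scn zt 0.0741 circ [ 0.6699 -0.1093  0.0341] mean [ 0.6732 -0.1129] rect [ 0.6701 -0.1111] [0.061 0.042] 10.5 438
spool top zt 0.0277 circ [0.5564 0.1194 0.026 ] mean [0.5563 0.1193] rect [0.5563 0.1193] [0.049 0.051] 88.0 513
spool scn zt 0.0279 circ [0.5546 0.1191 0.03  ] mean [0.5576 0.1179] rect [0.5558 0.1187] [0.051 0.054] 36.0 203
mug top zt 0.0772 circ [0.5505 0.0008 0.0328] mean [0.5512 0.0007] rect [0.5504 0.0006] [0.064 0.063] 43.9 219
mug scn zt 0.0762 circ [0.5505 0.0012 0.0348] mean [ 5.522e-01 
[... 356 characters left out ...]
58 0.1181] rect [0.4354 0.1181] [0.014 0.015] 89.2 65
bell scn zt 0.0927 circ [0.4381 0.1138 0.0087] mean [0.4384 0.1151] rect [0.438 0.116] [0.011 0.016] 88.6 29
jar top zt 0.0736 circ [0.444  0.0072 0.0259] mean [0.4439 0.0073] rect [0.4439 0.0073] [0.05  0.049] 87.9 580
jar scn zt 0.0729 circ [0.4447 0.0067 0.0267] mean [0.447  0.0044] rect [0.4444 0.0061] [0.051 0.051] 10.9 223
dish top zt 0.0232 circ [ 0.3952 -0.0919  0.0106] mean [ 0.3962 -0.0939] rect [ 0.3968 -0.0917] [0.02 0.01] 88.3 41
dish scn zt 0.0235 circ [ 0.3938 -0.0915  0.0125] mean [ 0.3964 -0.0944] rect [ 0.3975 -0.0924] [0.025 0.01 ] 76.0 39
mug far pts [ 0.501  -0.0148  0.0561] 32
mug far pts [ 0.5005 -0.0169  0.0403] 83
```

View pics/crop1.png

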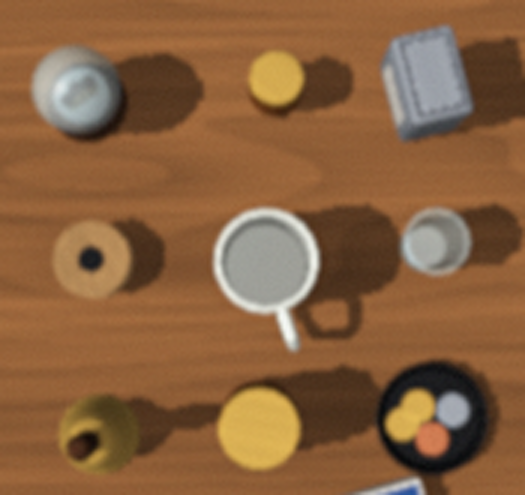

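The crop confirms the layout, with the mug handle pointing back and slightly right at (290,345). Heights from both views match the text. I'll check the tray floors and write a helper that gives tool-frame shifts.

```bash
cat > go.py <<'E'
# usage: go.py x y z psi_deg  -> shift and turn from the measured pose; z tool-x yaw psi, tool down
import sys,numpy as np
from scipy.spatial.transform import Rotation as R
from rig import manip
s=manip.get_state(); w,x,y,z=s["ee_rot"]; Rc=R.from_quat([x,y,z,w])
def show(a):
    p=np.array(a[:3]); 
    Rt=R.from_euler('z',a[3],degrees=True)*R.from_euler('x',180,degrees=True)
    print('shift mm',(Rc.inv().apply(p-s["position"])*1000).round(1),'turn deg',(Rc.inv()*Rt).as_rotvec(degrees=True).round(1))
print('t',round(s["clock"],2),'pos',s["position"].round(4),'F',s["contact_force"].round(1),'w',round(s["width"],4),'psi',round(np.degrees(np.arctan2(*Rc.as_matrix()[[1,0],0])),1))
a=list(map(float,sys.argv[1:]))
for i in range(0,len(a),4): show(a[i:i+4])
E
python3 - <<'E'
from h import *
for f in("top0.npz","scene0.npz"):
    d=np.load(f); P=cloud(d).reshape(-1,3)
    for n,c,a,xs in(("long",(.528,.2868),6.58,(-85,16,101)),("short",(.5296,-.2898),2.4,(-42.5,42.5))):
        a=np.radians(a)
        for x in xs:
            q=np.array(c)+x/1000*np.array([np.cos(a),np.sin(a)])
            m=np.hypot(*(P[:,:2]-q).T)<.02
            print(f,n,x,'centre',q.round(4),'floor z',np.median(P[m,2]).round(4))
E
python3 go.py .5505 .0005 .13 18.7  .5505 .0005 .024 18.7
```

```text
top0.npz long -85 centre [0.4436 0.2771] floor z 0.0046
top0.npz long 16 centre [0.5439 0.2886] floor z 0.0048
top0.npz long 101 centre [0.6283 0.2984] floor z 0.0048
top0.npz short -42.5 centre [ 0.4871 -0.2916] floor z 0.0056
top0.npz short 42.5 centre [ 0.5721 -0.288 ] floor z 0.0055
scene0.npz long -85 centre [0.4436 0.2771] floor z 0.0056
scene0.npz long 16 centre [0.5439 0.2886] floor z 0.0056
scene0.npz long 101 centre [0.6283 0.2984] floor z 0.0059
scene0.npz short -42.5 centre [ 0.4871 -0.2916] floor z 0.0056
scene0.npz short 42.5 centre [ 0.5721 -0.288 ] floor z 0.0056
t 0.1 pos [ 0.1812 -0.5452  0.2305] F [ 0.6  0.  -0.9] w 0.0854 psi 18.4
shift mm [ 522.5 -401.2  101.3] turn deg [-0.1 -0.  -0.3]
shift mm [ 522.5 -401.   207.3] turn deg [-0.1 -0.  -0.3]
```

```bash
python3 -m crank '[[0.02,-0.015,0,0,0,0],[0.06,-0.045,0.01,0,0,0],[0.1,-0.08,0.02,0,0,0],[0.15,-0.115,0.03,0,0,0],[0.2,-0.155,0.04,0,0,0],[0.25,-0.19,0.05,0,0,0],[0.3,-0.23,0.06,0,0,0],[0.35,-0.27,0.07,0,0,0],[0.4,-0.31,0.08,0,0,0],[0.45,-0.345,0.09,0,0,0],[0.49,-0.375,0.1,0,0,0],[0.51,-0.392,0.1,0,0,0],[0.522,-0.401,0.1,0,0,0],[0.522,-0.401,0.1,0,0,0],[0.522,-0.401,0.1,0,0,0]]' 1; python3 - <<'E'
from rig import manip,viewer
import numpy as np,cv2
s=manip.get_state(); d=viewer.get_image("wrist"); cv2.imwrite("pics/w1.png",d["frame"]); np.savez("w1.npz",pos=s["position"],q=s["ee_rot"],**d); print(d["mount"].round(4))
E
python3 go.py .5505 .0005 .024 18.7
```

```text
clock: 1.98
position: [0.5493, -0.0006, 0.1314]
ee_rot: [-0.001, 0.987, 0.159, -0.0]
contact_force: [0.4, -0.4, -0.3]
width: 0.0855
[[ 2.000e-04  9.564e-01  2.922e-01  7.380e-02]
 [ 1.000e+00 -0.000e+00 -6.000e-04  1.000e-04]
 [-5.000e-04  2.922e-01 -9.564e-01 -1.421e-01]
 [ 0.000e+00  0.000e+00  0.000e+00  1.000e+00]]
t 2.02 pos [ 0.5493 -0.0008  0.1315] F [ 0.6 -0.6 -0.3] w 0.0853 psi 18.3
shift mm [  1.5  -0.8 107.5] turn deg [-0.1  0.  -0.4]
```

View pics/w1.png

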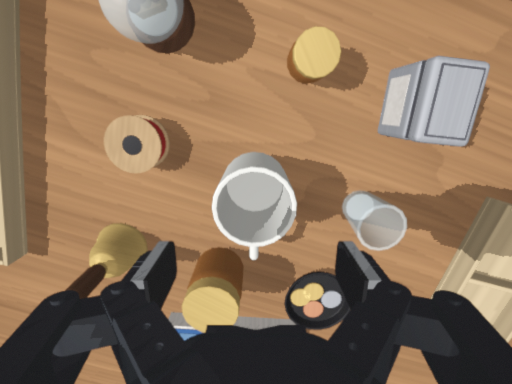

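The wrist view shows the mug rim centred at (254,207), between the fingers at (155,265) and (355,265). Its handle points straight along tool -x, so the alignment is good. I'll compare the wrist cloud with my positions.

```bash
python3 - <<'E'
from h import *
from scipy.spatial.transform import Rotation as R
d=np.load("w1.npz"); w,x,y,z=d["q"]; T=np.eye(4);T[:3,:3]=R.from_quat([x,y,z,w]).as_matrix();T[:3,3]=d["pos"]
C=cloud(d,T@d["mount"]).reshape(-1,3); C=C[(d["range_z"].ravel()>.05)]
m=(abs(C[:,2])<.015); print('table',np.median(C[m,2]).round(4))
for n,c,h in(("mug",(.5505,.0005),.076),("jar",(.444,.007),.072),("tin",(.6685,-.110),.072),("globe",(.667,.1235),.079),("shot",(.562,-.112),.058)):
    p=C[(np.hypot(*(C[:,:2]-c).T)<.045)&(C[:,2]<h+.008)&(C[:,2]>.012)]
    zt=np.percentile(p[:,2],97); q=p[p[:,2]>zt-.005]
    print(n,zt.round(4),np.round(cv2.minEnclosingCircle(q[:,:2].astype(np.float32)),4) if 0 else cv2.minEnclosingCircle(q[:,:2].astype(np.float32)),np.round(cv2.minAreaRect(q[:,:2].astype(np.float32))[2],1),len(q))
E
```

```text
table -0.0004
mug 0.0761 ((0.5498001575469971, 0.0010565763805061579), 0.03308824077248573) 14.6 1419
jar 0.0722 ((0.4441317319869995, 0.007891344837844372), 0.026327578350901604) 36.5 2036
tin 0.0739 ((0.6690961718559265, -0.1092519536614418), 0.034276627004146576) 14.5 4728
globe 0.0755 ((0.6592947244644165, 0.12097950279712677), 0.01871488057076931) 17.3 798
shot 0.0579 ((0.5615059733390808, -0.11177653819322586), 0.02217278443276882) 6.5 684
```

```bash
python3 -m crank '[[0.001,-0.002,0.02,0,0,0],[0.001,-0.002,0.045,0,0,0],[0.001,-0.002,0.07,0,0,0],[0.001,-0.002,0.09,0,0,0],[0.001,-0.002,0.1,0,0,0],[0.001,-0.002,0.107,0,0,0],[0.001,-0.002,0.107,0,0,0],[0.001,-0.002,0.107,0,0,0]]' 1 && python3 -m crank '[[0,0,0,0,0,0],[0,0,0,0,0,0],[0,0,0,0,0,0],[0,0,0,0,0,0],[0,0,0,0,0,0],[0,0,0,0,0,0]]' 0 40; python3 go.py .4574 .2787 .14 6.6
```

```text
clock: 3.02
position: [0.5501, 0.0014, 0.0251]
ee_rot: [-0.0, 0.987, 0.159, 0.0]
contact_force: [-0.2, -0.3, 0.0]
width: 0.0853
clock: 3.78
position: [0.5509, 0.0013, 0.0259]
ee_rot: [-0.0, 0.987, 0.159, 0.001]
contact_force: [-0.4, 0.3, 5.7]
width: 0.064
t 3.77 pos [0.5509 0.0013 0.0259] F [-0.4  0.3  5.7] w 0.064 psi 18.3
shift mm [  -1.3 -292.7 -114.1] turn deg [-0.  -0.1 11.7]
```

```bash
python3 -m crank '[[0,0,-0.01,0,0,0],[0,0,-0.03,0,0,0],[0,0,-0.06,0,0,0],[0,0,-0.09,0,0,0],[0,0,-0.115,0,0,0],[0,-0.02,-0.115,0,0,1],[0,-0.05,-0.115,0,0,2],[0,-0.08,-0.115,0,0,3],[0,-0.115,-0.115,0,0,4.5],[0,-0.15,-0.115,0,0,6],[0,-0.185,-0.115,0,0,7.5],[0,-0.22,-0.115,0,0,9],[0,-0.25,-0.115,0,0,10],[-0.001,-0.275,-0.115,0,0,11],[-0.001,-0.288,-0.115,0,0,11.7],[-0.001,-0.293,-0.115,0,0,11.7],[-0.001,-0.293,-0.115,0,0,11.7],[-0.001,-0.293,-0.115,0,0,11.7]]' ; python3 go.py .4574 .2787 .032 6.6
python3 - <<'E'
from rig import manip,viewer
import numpy as np,cv2
from h import *
d=viewer.get_image("wrist"); t=viewer.get_image("top")
cv2.imwrite("pics/w2.png",cv2.resize(np.hstack([d["frame"],t["frame"]]),(800,300)))
E
```

```text
clock: 6.02
position: [0.4579, 0.2783, 0.1409]
ee_rot: [-0.0, 0.998, 0.057, 0.001]
contact_force: [0.0, -0.4, -1.7]
width: 0.0641
t 6.03 pos [0.4579 0.2783 0.1409] F [ 0.  -0.4 -1.7] w 0.0641 psi 6.6
shift mm [ -0.7  -0.4 108.9] turn deg [-0.  -0.1 -0. ]
```

View pics/w2.png

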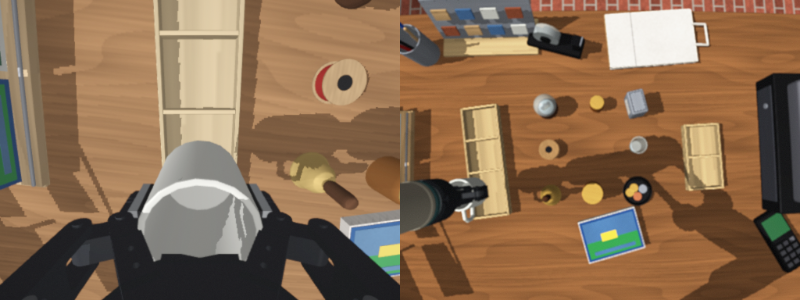

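The mug is upright in the jaws and in line with the tray, with the mug at column 200 and the tray midline at column 201. Lowering now.

```bash
python3 -m crank '[[-0.001,0,0.015,0,0,0],[-0.001,0,0.04,0,0,0],[-0.001,0,0.065,0,0,0],[-0.001,0,0.085,0,0,0],[-0.001,0,0.097,0,0,0],[-0.001,0,0.103,0,0,0],[-0.001,0,0.106,0,0,0],[-0.001,0,0.107,0,0,0],[-0.001,0,0.108,0,0,0],[-0.001,0,0.108,0,0,0]]'
```

```text
clock: 7.38
position: [0.4573, 0.2785, 0.0332]
ee_rot: [-0.0, 0.998, 0.057, 0.001]
contact_force: [-0.0, 0.0, -1.7]
width: 0.0638
```

```bash
python3 -m crank '[[0,0,0.0005,0,0,0],[0,0,0.001,0,0,0],[0,0,0.0015,0,0,0],[0,0,0.002,0,0,0],[0,0,0.002,0,0,0]]'
```

```text
clock: 8.0
position: [0.4575, 0.2785, 0.0319]
ee_rot: [-0.0, 0.998, 0.057, 0.002]
contact_force: [-1.4, -0.7, 6.4]
width: 0.064
```

```bash
python3 -m crank '[[0,0,0,0,0,0],[0,0,0,0,0,0],[0,0,0,0,0,0],[0,0,-0.01,0,0,0],[0,0,-0.03,0,0,0],[0,0,-0.06,0,0,0],[0,0,-0.1,0,0,0],[0,0,-0.11,0,0,0],[0,0,-0.11,0,0,0]]' 1; python3 go.py .444 .0073 .14 0 .444 .0073 .024 0
```

```text
clock: 9.12
position: [0.4573, 0.2785, 0.1427]
ee_rot: [-0.001, 0.998, 0.057, 0.003]
contact_force: [0.7, 0.0, -0.3]
width: 0.0853
t 9.12 pos [0.4573 0.2785 0.1427] F [ 0.7  0.  -0.3] w 0.0853 psi 6.6
shift mm [-44.2 267.9   2.1] turn deg [-0.1 -0.3  6.6]
shift mm [-44.8 268.  118.1] turn deg [-0.1 -0.3  6.6]
```

```bash
python3 -m crank '[[-0.005,0.03,0,0,0,0],[-0.012,0.075,0,0,0,0],[-0.02,0.125,0,0,0,0],[-0.028,0.175,0,0,0,0],[-0.036,0.22,0,0,0,0],[-0.043,0.255,0,0,0,0],[-0.0445,0.268,0,0,0,0],[-0.0445,0.268,0.01,0,0,0],[-0.0445,0.268,0.04,0,0,0],[-0.0445,0.268,0.07,0,0,0],[-0.0445,0.268,0.095,0,0,0],[-0.0445,0.268,0.11,0,0,0],[-0.0445,0.268,0.118,0,0,0],[-0.0445,0.268,0.118,0,0,0],[-0.0445,0.268,0.118,0,0,0]]' 1 && python3 go.py .444 .0073 .024 6.6 && python3 -m crank '[[0,0,0,0,0,0],[0,0,0,0,0,0],[0,0,0,0,0,0],[0,0,0,0,0,0],[0,0,0,0,0,0],[0,0,0,0,0,0],[0,0,0,0,0,0]]' 0 40; python3 go.py .6283 .2984 .15 6.6 .6283 .2984 .032 6.6
```

```text
clock: 11.0
position: [0.4448, 0.0077, 0.0245]
ee_rot: [-0.001, 0.998, 0.057, 0.003]
contact_force: [-0.2, 0.2, -0.2]
width: 0.0855
t 11.0 pos [0.4448 0.0077 0.0245] F [-0.2  0.2 -0.2] w 0.0855 psi 6.6
shift mm [-0.8  0.3  0.5] turn deg [-0.1 -0.3 -0. ]
clock: 11.88
position: [0.4452, 0.0077, 0.0253]
ee_rot: [-0.001, 0.998, 0.057, 0.004]
contact_force: [-0.8, 1.1, 5.1]
width: 0.0524
t 11.88 pos [0.4452 0.0077 0.0253] F [-0.8  1.1  5.1] w 0.0524 psi 6.6
shift mm [ 216.  -268.  -122.8] turn deg [-0.1 -0.4 -0. ]
shift mm [ 215.2 -267.9   -4.8] turn deg [-0.1 -0.4 -0. ]
```

```bash
python3 -m crank '[[0,0,-0.01,0,0,0],[0,0,-0.03,0,0,0],[0,0,-0.06,0,0,0],[0,0,-0.09,0,0,0],[0,0,-0.12,0,0,0],[0.015,-0.02,-0.125,0,0,0],[0.04,-0.05,-0.125,0,0,0],[0.07,-0.085,-0.125,0,0,0],[0.1,-0.125,-0.125,0,0,0],[0.13,-0.16,-0.125,0,0,0],[0.16,-0.198,-0.125,0,0,0],[0.185,-0.23,-0.125,0,0,0],[0.205,-0.254,-0.125,0,0,0],[0.213,-0.264,-0.125,0,0,0],[0.216,-0.268,-0.125,0,0,0],[0.216,-0.268,-0.125,0,0,0],[0.216,-0.268,-0.125,0,0,0]]'; python3 go.py .6283 .2984 .0315 6.6
```

```text
clock: 14.0
position: [0.6277, 0.2973, 0.1525]
ee_rot: [-0.0, 0.998, 0.057, 0.003]
contact_force: [0.5, 0.0, -2.5]
width: 0.0523
t 14.0 pos [0.6277 0.2973 0.1525] F [ 0.5  0.  -2.5] w 0.0523 psi 6.5
shift mm [-1.00e-01 -9.00e-01  1.21e+02] turn deg [-0.  -0.4 -0.1]
```

```bash
python3 -m crank '[[0,-0.001,0.015,0,0,0],[0,-0.001,0.04,0,0,0],[0,-0.001,0.07,0,0,0],[0,-0.001,0.095,0,0,0],[0,-0.001,0.11,0,0,0],[0,-0.001,0.115,0,0,0],[0,-0.001,0.118,0,0,0],[0,-0.001,0.119,0,0,0],[0,-0.001,0.12,0,0,0],[0,-0.001,0.1205,0,0,0],[0,-0.001,0.121,0,0,0],[0,-0.001,0.1215,0,0,0],[0,-0.001,0.1215,0,0,0]]'
```

```text
clock: 15.62
position: [0.6285, 0.2985, 0.0314]
ee_rot: [-0.0, 0.998, 0.057, 0.004]
contact_force: [-0.4, -0.6, 2.2]
width: 0.0523
```

```bash
python3 -m crank '[[0,0,0,0,0,0],[0,0,0,0,0,0],[0,0,0,0,0,0],[0,0,-0.01,0,0,0],[0,0,-0.03,0,0,0],[0,0,-0.06,0,0,0],[0,0,-0.1,0,0,0],[0,0,-0.11,0,0,0],[0,0,-0.11,0,0,0]]' 1; python3 go.py .669 -.1095 .14 13.5 .669 -.1095 .024 13.5
```

```text
clock: 16.75
position: [0.628, 0.2985, 0.1423]
ee_rot: [-0.001, 0.998, 0.057, 0.004]
contact_force: [-0.1, -0.0, -0.2]
width: 0.0855
t 16.75 pos [0.628  0.2985 0.1423] F [-0.1 -0.  -0.2] w 0.0855 psi 6.5
shift mm [ -5.5 410.    1.9] turn deg [-0.  -0.5 -7. ]
shift mm [ -6.6 410.1 117.9] turn deg [-0.  -0.5 -7. ]
```

```bash
python3 -m crank '[[0,0.03,0,0,0,0],[0,0.075,0,0,0,-1],[0,0.125,0,0,0,-2],[-0.002,0.175,0,0,0,-3],[-0.003,0.225,0,0,0,-4],[-0.004,0.275,0,0,0,-5],[-0.005,0.325,0,0,0,-6],[-0.005,0.37,0,0,0,-7],[-0.006,0.4,0,0,-0.5,-7],[-0.006,0.41,0.01,0,-0.5,-7],[-0.006,0.41,0.04,0,-0.5,-7],[-0.006,0.41,0.07,0,-0.5,-7],[-0.006,0.41,0.095,0,-0.5,-7],[-0.0065,0.41,0.11,0,-0.5,-7],[-0.0065,0.41,0.118,0,-0.5,-7],[-0.0065,0.41,0.118,0,-0.5,-7],[-0.0065,0.41,0.118,0,-0.5,-7]]' 1 && python3 go.py .669 -.1095 .024 13.5 && python3 -m crank '[[0,0,0,0,0,0],[0,0,0,0,0,0],[0,0,0,0,0,0],[0,0,0,0,0,0],[0,0,0,0,0,0],[0,0,0,0,0,0],[0,0,0,0,0,0]]' 0 40; python3 go.py .5439 .2886 .15 6.6
```

```text
clock: 18.88
position: [0.6698, -0.1094, 0.0249]
ee_rot: [0.0, 0.993, 0.118, 0.001]
contact_force: [-0.3, 0.1, -0.0]
width: 0.0856
t 18.88 pos [ 0.6698 -0.1094  0.0249] F [-0.3  0.1 -0. ] w 0.0856 psi 13.5
shift mm [-0.8 -0.1  0.9] turn deg [ 0.  -0.1  0. ]
clock: 19.75
position: [0.6702, -0.1095, 0.0255]
ee_rot: [0.0, 0.993, 0.118, 0.001]
contact_force: [0.7, 0.5, 5.7]
width: 0.0418
t 19.75 pos [ 0.6702 -0.1095  0.0255] F [0.7 0.5 5.7] w 0.0418 psi 13.5
shift mm [ -29.4 -416.5 -124.9] turn deg [ 0.  -0.2  6.9]
```

```bash
python3 -m crank '[[0,0,-0.01,0,0,0],[0,0,-0.03,0,0,0],[0,0,-0.06,0,0,0],[0,0,-0.09,0,0,0],[0,0,-0.12,0,0,0],[-0.001,-0.02,-0.125,0,0,0.5],[-0.003,-0.05,-0.125,0,0,1],[-0.006,-0.09,-0.125,0,0,1.5],[-0.009,-0.13,-0.125,0,0,2],[-0.012,-0.17,-0.125,0,0,2.5],[-0.015,-0.21,-0.125,0,0,3],[-0.018,-0.25,-0.125,0,0,4],[-0.021,-0.29,-0.125,0,0,5],[-0.024,-0.33,-0.125,0,0,6],[-0.026,-0.365,-0.125,0,0,7],[-0.028,-0.395,-0.125,0,0,7],[-0.029,-0.41,-0.125,0,0,7],[-0.0295,-0.4165,-0.125,0,0,7],[-0.0295,-0.4165,-0.125,0,0,7],[-0.0295,-0.4165,-0.125,0,0,7]]'; python3 go.py .5439 .2886 .0315 6.6
```

```text
clock: 22.25
position: [0.5442, 0.2876, 0.1501]
ee_rot: [0.0, 0.998, 0.056, 0.001]
contact_force: [-0.1, 0.7, -1.9]
width: 0.0415
t 22.25 pos [0.5442 0.2876 0.1501] F [-0.1  0.7 -1.9] w 0.0415 psi 6.5
shift mm [ -0.5  -1.1 118.6] turn deg [ 0.1 -0.2 -0.1]
```

```bash
python3 -m crank '[[-0.001,-0.001,0.015,0,0,0],[-0.001,-0.001,0.04,0,0,0],[-0.001,-0.001,0.07,0,0,0],[-0.001,-0.001,0.095,0,0,0],[-0.001,-0.001,0.108,0,0,0],[-0.001,-0.001,0.113,0,0,0],[-0.001,-0.001,0.116,0,0,0],[-0.001,-0.001,0.117,0,0,0],[-0.001,-0.001,0.1175,0,0,0],[-0.001,-0.001,0.118,0,0,0],[-0.001,-0.001,0.1185,0,0,0],[-0.001,-0.001,0.119,0,0,0],[-0.001,-0.001,0.119,0,0,0]]'
```

```text
clock: 23.88
position: [0.5435, 0.2885, 0.0316]
ee_rot: [0.0, 0.998, 0.056, 0.002]
contact_force: [-1.1, -0.4, 1.9]
width: 0.0413
```

```bash
python3 -m crank '[[0,0,0,0,0,0],[0,0,0,0,0,0],[0,0,0,0,0,0],[0,0,-0.01,0,0,0],[0,0,-0.03,0,0,0],[0,0,-0.06,0,0,0],[0,0,-0.1,0,0,0],[0,0,-0.11,0,0,0],[0,0,-0.11,0,0,0]]' 1; python3 - <<'E'
from rig import viewer
from h import *
t=viewer.get_image("top"); np.savez("top1.npz",**t); cv2.imwrite("pics/top1.png",t["frame"])
C=cloud(t).reshape(-1,3); C=C[t["range_z"].ravel()>.1]
for n,c in(("globe",(.667,.1235)),("bell",(.436,.1175))):
    p=C[(np.hypot(*(C[:,:2]-c).T)<.04)&(C[:,2]<.105)&(C[:,2]>.012)]; zt=np.percentile(p[:,2],98)
    for lo,hi in((zt-.007,1),(.012,.045)):
        q=p[(p[:,2]>lo)&(p[:,2]<hi)]; print(n,zt.round(4),cv2.minEnclosingCircle(q[:,:2].astype(np.float32)),len(q))
E
python3 go.py .667 .1235 .14 0 .667 .1235 .025 0
```

```text
clock: 25.0
position: [0.5434, 0.2887, 0.1423]
ee_rot: [0.0, 0.998, 0.056, 0.002]
contact_force: [-0.9, -0.2, -1.1]
width: 0.0853
globe 0.0777 ((0.6657224893569946, 0.12439987063407898), 0.01974577270448208) 282
globe 0.0777 ((0.6580002903938293, 0.11775092780590057), 0.02379627153277397) 56
bell 0.0941 ((0.43546822667121887, 0.11860143393278122), 0.008027210831642151) 65
bell 0.0941 ((0.43570950627326965, 0.11895918846130371), 0.02423626184463501) 313
t 25.05 pos [0.5426 0.2883 0.1411] F [ 0.3 -0.5 -0.2] w 0.0854 psi 6.5
shift mm [105.1 177.8   1.5] turn deg [ 0.1 -0.1  6.5]
shift mm [104.8 177.7 116.5] turn deg [ 0.1 -0.1  6.5]
```

View pics/top1.png

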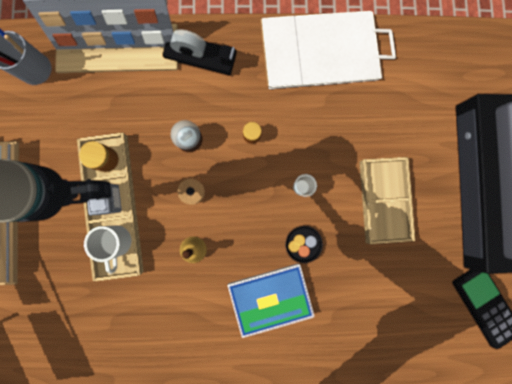

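The top view shows the mug (105,243), tin (100,203) and jar (95,155) in the long tray, and the bystanders unmoved. Next is the globe.

```bash
python3 -m crank '[[0.015,0.025,0,0,0,0],[0.035,0.06,0,0,0,0],[0.06,0.1,0,0,0,0],[0.085,0.14,0,0,0,1],[0.1,0.168,0,0,0,2],[0.105,0.178,0,0,0,4],[0.105,0.178,0.01,0,0,4],[0.105,0.178,0.04,0,0,4],[0.105,0.178,0.07,0,0,4],[0.105,0.178,0.095,0,0,4],[0.1045,0.178,0.11,0,0,4],[0.1045,0.178,0.116,0,0,4],[0.1045,0.178,0.116,0,0,4],[0.1045,0.178,0.116,0,0,4]]' 1 && python3 go.py .667 .1235 .025 2.5 && python3 -m crank '[[0,0,0,0,0,0],[0,0,0,0,0,0],[0,0,0,0,0,0],[0,0,0,0,0,0],[0,0,0,0,0,0],[0,0,0,0,0,0],[0,0,0,0,0,0]]' 0 40; python3 go.py .5721 -.288 .15 2.5
```

```text
clock: 26.8
position: [0.6675, 0.1233, 0.0266]
ee_rot: [0.0, 1.0, 0.021, 0.002]
contact_force: [-0.1, 0.1, -1.2]
width: 0.0852
t 26.8 pos [0.6675 0.1233 0.0266] F [-0.1  0.1 -1.2] w 0.0852 psi 2.5
shift mm [-0.5 -0.2  1.6] turn deg [ 0.  -0.3 -0. ]
clock: 27.68
position: [0.6682, 0.1236, 0.0279]
ee_rot: [0.0, 1.0, 0.021, 0.003]
contact_force: [-1.3, 0.6, 7.0]
width: 0.0565
t 27.68 pos [0.6682 0.1236 0.0279] F [-1.3  0.6  7. ] w 0.0565 psi 2.5
shift mm [-112.8  407.1 -122.6] turn deg [ 0.  -0.4 -0. ]
```

```bash
python3 -m crank '[[0,0,-0.005,0,0,0],[0,0,-0.02,0,0,0],[0,0,-0.045,0,0,0],[0,0,-0.075,0,0,0],[0,0,-0.105,0,0,0],[-0.003,0.01,-0.12,0,0,0],[-0.01,0.03,-0.123,0,0,0],[-0.017,0.06,-0.123,0,0,0],[-0.026,0.095,-0.123,0,0,0],[-0.037,0.135,-0.123,0,0,0],[-0.048,0.175,-0.123,0,0,0],[-0.059,0.215,-0.123,0,0,0],[-0.07,0.255,-0.123,0,0,0],[-0.081,0.295,-0.123,0,0,0],[-0.092,0.335,-0.123,0,0,0],[-0.102,0.37,-0.123,0,0,0],[-0.109,0.395,-0.123,0,0,0],[-0.113,0.407,-0.123,0,0,0],[-0.113,0.407,-0.123,0,0,0],[-0.113,0.407,-0.123,0,0,0]]'; python3 go.py .5721 -.288 .034 2.5; python3 - <<'E'
from rig import viewer
import cv2,numpy as np
d=viewer.get_image("wrist"); s=viewer.get_image("scene")
cv2.imwrite("pics/w3.png",cv2.resize(np.hstack([d["frame"],s["frame"]]),(800,300)))
E
```

```text
clock: 30.18
position: [0.5717, -0.2869, 0.15]
ee_rot: [-0.0, 1.0, 0.022, 0.003]
contact_force: [-0.6, -0.1, -1.9]
width: 0.0564
t 30.18 pos [ 0.5717 -0.2869  0.15  ] F [-0.6 -0.1 -1.9] w 0.0564 psi 2.5
shift mm [ -0.3   1.2 116. ] turn deg [-0.  -0.3 -0. ]
```

View pics/w3.png

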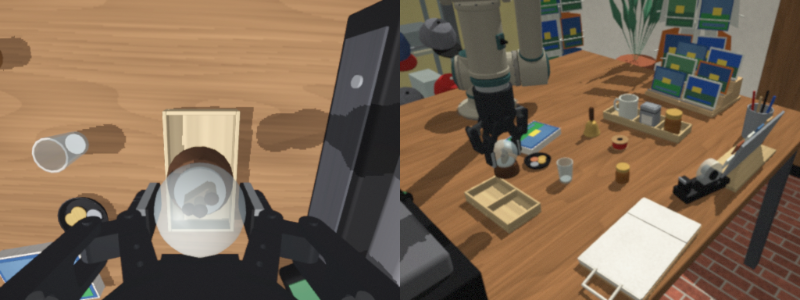

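The globe is held upright in the scene view (505,155) and sits over the short tray's midline at column 200 of the wrist view. Lowering.

```bash
python3 -m crank '[[0,0.001,0.015,0,0,0],[0,0.001,0.04,0,0,0],[0,0.001,0.065,0,0,0],[0,0.001,0.09,0,0,0],[0,0.001,0.104,0,0,0],[0,0.001,0.11,0,0,0],[0,0.001,0.113,0,0,0],[0,0.001,0.114,0,0,0],[0,0.001,0.115,0,0,0],[0,0.001,0.1155,0,0,0],[0,0.001,0.116,0,0,0],[0,0.001,0.1165,0,0,0],[0,0.001,0.1165,0,0,0]]'
```

```text
clock: 31.9
position: [0.5729, -0.2877, 0.034]
ee_rot: [-0.0, 1.0, 0.022, 0.003]
contact_force: [-0.8, 0.6, -1.4]
width: 0.0564
```

```bash
python3 -m crank '[[0,0,0.0005,0,0,0],[0,0,0.001,0,0,0],[0,0,0.0015,0,0,0],[0,0,0.0015,0,0,0]]'
```

```text
clock: 32.4
position: [0.5729, -0.2877, 0.0339]
ee_rot: [0.0, 1.0, 0.022, 0.004]
contact_force: [-2.2, 1.9, 7.5]
width: 0.0562
```

Seated. Release the globe and rise, then on to the bell.

```bash
python3 -m crank '[[0,0,0,0,0,0],[0,0,0,0,0,0],[0,0,0,0,0,0],[0,0,-0.01,0,0,0],[0,0,-0.03,0,0,0],[0,0,-0.06,0,0,0],[0,0,-0.1,0,0,0],[0,0,-0.12,0,0,0],[0,0,-0.12,0,0,0]]' 1; python3 go.py .4365 .1178 .15 2.5 .4365 .1178 .056 2.5
```

```text
clock: 33.52
position: [0.5733, -0.2884, 0.1565]
ee_rot: [0.002, 1.0, 0.022, 0.006]
contact_force: [-0.1, 0.7, 0.3]
width: 0.0849
t 33.52 pos [ 0.5733 -0.2884  0.1565] F [-0.1  0.7  0.3] w 0.0849 psi 2.5
shift mm [-118.8 -411.9    3.8] turn deg [ 0.2 -0.6  0. ]
shift mm [-119.9 -412.2   97.8] turn deg [ 0.2 -0.6  0. ]
```

```bash
python3 -m crank '[[-0.008,-0.03,0,0,0,0],[-0.022,-0.075,0,0,0,0],[-0.036,-0.125,0,0,0,0],[-0.05,-0.175,0,0,0,0],[-0.065,-0.225,0,0,0,0],[-0.08,-0.275,0,0,0,0],[-0.094,-0.325,0,0,0,0],[-0.108,-0.37,0,0,-0.5,0],[-0.116,-0.4,0,0,-0.5,0],[-0.119,-0.412,0.003,0,-0.5,0],[-0.119,-0.412,0.02,0,-0.5,0],[-0.1195,-0.412,0.045,0,-0.5,0],[-0.1195,-0.412,0.07,0,-0.5,0],[-0.12,-0.412,0.088,0,-0.5,0],[-0.12,-0.412,0.098,0,-0.5,0],[-0.12,-0.412,0.098,0,-0.5,0],[-0.12,-0.412,0.098,0,-0.5,0]]' 1 && python3 go.py .4365 .1178 .056 2.5 && python3 -m crank '[[0,0,0,0,0,0],[0,0,0,0,0,0],[0,0,0,0,0,0],[0,0,0,0,0,0],[0,0,0,0,0,0],[0,0,0,0,0,0],[0,0,0,0,0,0],[0,0,0,0,0,0]]' 0 40; python3 go.py .4871 -.2916 .19 2.5
```

```text
clock: 35.65
position: [0.437, 0.1174, 0.0562]
ee_rot: [0.002, 1.0, 0.022, 0.002]
contact_force: [0.2, -0.2, -0.1]
width: 0.0851
t 35.65 pos [0.437  0.1174 0.0562] F [ 0.2 -0.2 -0.1] w 0.0851 psi 2.5
shift mm [-0.5 -0.4  0.2] turn deg [ 0.2 -0.2  0. ]
clock: 36.65
position: [0.437, 0.1175, 0.0562]
ee_rot: [0.002, 1.0, 0.022, 0.002]
contact_force: [-0.6, 0.9, 0.5]
width: 0.0155
t 36.65 pos [0.437  0.1175 0.0562] F [-0.6  0.9  0.5] w 0.0155 psi 2.5
shift mm [  32.6  411.3 -132.3] turn deg [ 0.2 -0.2  0. ]
```

```bash
python3 -m crank '[[0,0,-0.005,0,0,0],[0,0,-0.02,0,0,0],[0,0,-0.045,0,0,0],[0,0,-0.075,0,0,0],[0,0,-0.1,0,0,0],[0.001,0.01,-0.115,0,0,0],[0.003,0.03,-0.12,0,0,0],[0.005,0.06,-0.12,0,0,0],[0.008,0.095,-0.12,0,0,0],[0.011,0.135,-0.12,0,0,0],[0.014,0.175,-0.12,0,0,0],[0.017,0.215,-0.12,0,0,0],[0.02,0.255,-0.12,0,0,0],[0.023,0.295,-0.12,0,0,0],[0.026,0.335,-0.12,0,0,0],[0.029,0.37,-0.12,0,0,0],[0.032,0.395,-0.12,0,0,0],[0.0325,0.411,-0.12,0,0,0],[0.0325,0.411,-0.12,0,0,0],[0.0325,0.411,-0.12,0,0,0]]'; python3 go.py .4871 -.2916 .0622 2.5; python3 - <<'E'
from rig import viewer
import cv2,numpy as np
d=viewer.get_image("wrist"); s=viewer.get_image("scene")
cv2.imwrite("pics/w4.png",cv2.resize(np.hstack([d["frame"],s["frame"]]),(800,300)))
E
```

```text
clock: 39.15
position: [0.4866, -0.29, 0.1775]
ee_rot: [0.001, 1.0, 0.022, 0.001]
contact_force: [-0.5, 0.4, -3.3]
width: 0.0159
t 39.15 pos [ 0.4866 -0.29    0.1775] F [-0.5  0.4 -3.3] w 0.0159 psi 2.5
shift mm [1.000e-01 1.400e+00 1.153e+02] turn deg [ 0.1 -0.2  0. ]
```

View pics/w4.png

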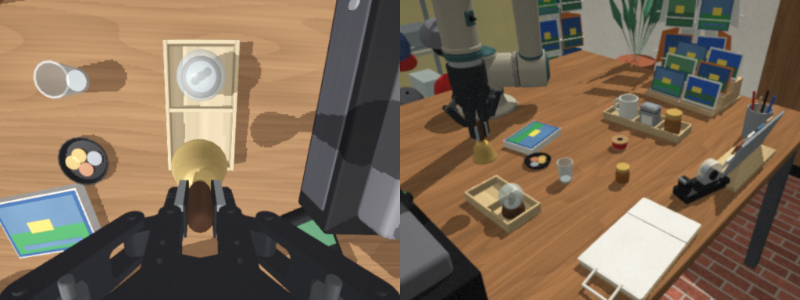

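The bell hangs upright over the near pocket, at column 200 in the wrist view, and the globe stands in the far pocket at (202,75). Lowering.

```bash
python3 -m crank '[[0,0.001,0.015,0,0,0],[0,0.001,0.04,0,0,0],[0,0.001,0.065,0,0,0],[0,0.001,0.09,0,0,0],[0,0.001,0.103,0,0,0],[0,0.001,0.109,0,0,0],[0,0.001,0.112,0,0,0],[0,0.001,0.113,0,0,0],[0,0.001,0.114,0,0,0],[0,0.001,0.1145,0,0,0],[0,0.001,0.115,0,0,0],[0,0.001,0.1155,0,0,0],[0,0.001,0.1155,0,0,0]]'
```

```text
clock: 40.88
position: [0.4873, -0.2913, 0.0623]
ee_rot: [0.001, 1.0, 0.022, 0.002]
contact_force: [-0.0, -1.7, -1.9]
width: 0.0156
```

```bash
python3 -m crank '[[0,0,0.0005,0,0,0],[0,0,0.001,0,0,0],[0,0,0.0015,0,0,0],[0,0,0.0015,0,0,0]]'
```

```text
clock: 41.38
position: [0.4874, -0.2913, 0.0622]
ee_rot: [0.001, 1.0, 0.022, 0.002]
contact_force: [-2.7, 2.6, 7.7]
width: 0.016
```

```bash
python3 -m crank '[[0,0,0,0,0,0],[0,0,0,0,0,0],[0,0,0,0,0,0],[0,0,-0.01,0,0,0],[0,0,-0.03,0,0,0],[0,0,-0.06,0,0,0],[0,0,-0.1,0,0,0],[0,0,-0.13,0,0,0],[-0.03,0,-0.15,0,0,0],[-0.07,0,-0.16,0,0,0],[-0.11,0,-0.16,0,0,0],[-0.14,0,-0.16,0,0,0],[-0.15,0,-0.16,0,0,0],[-0.15,0,-0.16,0,0,0]]' 1; python3 - <<'E'
from rig import viewer
from h import *
t=viewer.get_image("top"); s=viewer.get_image("scene")
np.savez("top2.npz",**t); np.savez("scene2.npz",**s)
cv2.imwrite("pics/fin.png",cv2.resize(np.hstack([t["frame"],s["frame"]]),(800,300)))
D=[]
for d in(t,s):
    C=cloud(d).reshape(-1,3); D.append(C[(d["range_z"].ravel()>.1)])
A,B=D
tr={}
for n,c0,a0,L in(("long",(.528,.2868),6.6,.146),("short",(.5296,-.2898),2.4,.0875)):
    p=A[(A[:,2]>.0215)&(A[:,2]<.032)]
    r=np.radians(a0); e=(p[:,:2]-c0)@np.array([[np.cos(r),-np.sin(r)],[np.sin(r),np.cos(r)]])
    p=p[(abs(e[:,0])<L+.015)&(abs(e[:,1])<.062)]
    c,sz,a=cv2.minAreaRect(p[:,:2].astype(np.float32))
    if sz[0]<sz[1]: a-=90
    tr[n]=(np.array(c),np.radians(a)); print(n,np.round(c,4),np.round(sz,4),round(a,2),np.median(p[:,2]).round(4))
for n,c,h,w in(("mug",(.4574,.2787),.082,"long"),("tin",(.5439,.2886),.078,"long"),("jar",(.6283,.2984),.078,"long"),("globe",(.5725,-.288),.085,"short"),("bell",(.4873,-.2914),.101,"short"),("small",(.6728,-.0085),.046,0),("shot",(.5617,-.1118),.058,0)):
    for nm,C in(('top',A),('scn',B)):
        p=C[(np.hypot(*(C[:,:2]-c).T)<.04)&(C[:,2]<.11)&(C[:,2]>.035)]; zt=np.percentile(p[:,2],98); q=p[p[:,2]>zt-.007]
        x=np.array(cv2.minEnclosingCircle(q[:,:2].astype(np.float32))[0]); o=''
        if w:
            cc,a=tr[w]; v=x-cc; o=np.round([v@[np.cos(a),np.sin(a)],v@[-np.sin(a),np.cos(a)]],4)
        print(n,nm,'z',zt.round(4),'exp',h,x.round(4),'in tray',o)
E
```

```text
clock: 43.12
position: [0.3372, -0.2978, 0.2221]
ee_rot: [0.002, 1.0, 0.022, 0.003]
contact_force: [0.0, -0.5, -0.1]
width: 0.0857
long [0.5284 0.2869] [0.293  0.0984] 6.7 0.0263
short [ 0.5285 -0.2893] [0.1743 0.0978] 2.48 0.0271
mug top z 0.0824 exp 0.082 [0.4564 0.2783] in tray [-0.0725 -0.0001]
mug scn z 0.082 exp 0.082 [0.4555 0.2754] in tray [-0.0736 -0.0028]
tin top z 0.0801 exp 0.078 [0.5424 0.2885] in tray [ 0.0142 -0.    ]
tin scn z 0.0802 exp 0.078 [0.5442 0.2853] in tray [ 0.0155 -0.0034]
jar top z 0.0789 exp 0.078 [0.6261 0.2961] in tray [ 0.0981 -0.0022]
jar scn z 0.079 exp 0.078 [0.6284 0.2952] in tray [ 0.1004 -0.0034]
globe top z 0.0852 exp 0.085 [ 0.5707 -0.2877] in tray [ 0.0422 -0.0002]
globe scn z 0.0843 exp 0.085 [ 0.5753 -0.2883] in tray [ 0.0467 -0.001 ]
bell top z 0.1004 exp 0.101 [ 0.4852 -0.2903] in tray [-0.0434  0.0009]
bell scn z 0.1001 exp 0.101 [ 0.4881 -0.2915] in tray [-0.0405 -0.0004]
small top z 0.047 exp 0.046 [ 0.6729 -0.0084] in tray 
small scn z 0.0473 exp 0.046 [ 0.6765 -0.009 ] in tray 
shot top z 0.0592 exp 0.058 [ 0.562  -0.1117] in tray 
shot scn z 0.0585 exp 0.058 [ 0.5619 -0.1118] in tray
```

View pics/fin.png

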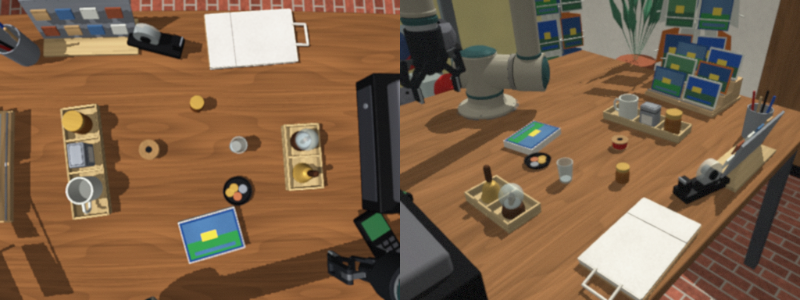

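The final view shows all five things upright in their pockets, and the gripper clear at (350,270) in the left half. Heights and offsets agree in both views.

```bash
python3 -c "
from rig import job; print(job.sign_off())"
```

```text
the job is handed in; nothing more can be done
None
```

Both sets are made up and the job was handed in at about 43 s on the robot's clock. The mug, tea tin and large honey jar are in the long tray; the snow globe and brass bell are in the short one. I lowered each one in small steps until the wrist force showed contact, then let go.

My last checks used the top and scene views:

- **Position:** in both views each thing was within about 5 mm of its target along the tray and about 3.5 mm across it.
- **Seating:** tops matched the expected seated heights within about 1 mm. The tin read 2 mm high, but it read about the same before it was moved, so I take that as camera bias.
- **Upright:** I judged this by eye and from the matching heights and positions, and did not measure tilt.
- **Trays:** neither moved more than about 1 mm.
- **Small jar and shot glass:** both stayed put. The largest difference between readings was about 2 mm, in the scene view of the small jar.
- **Robot:** the gripper was clear of everything.

No check failed. The two views disagreed by up to about 4.5 mm, most for the globe, which is well inside the limits.

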